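Set the windowed sample cell into the light path

TASK

Take the open-topped cell that has two clear windows and stand it upright on the black square seat between the lamp and the light sensor, centred, with its clear windows squarely facing the lamp and the sensor so that the light passes through them. Leave the solid blank block of the same size where it stands.

Things in the scene. Friction and masses are not known exactly. Their poses are not given: they have to be found in the camera images.
- cell: Sample cell, loose, 0.12 kg: open-topped upright grey box, 32 mm along x, 44 mm along y, 64 mm tall. Solid grey walls 9 mm thick form its +-y sides (outer faces 44 mm apart, good to grip); clear panes, set back 1.5 mm, form its +-x sides, the windows: light passes along its x. Either window may face the lamp. It starts standing on the table, turned. Origin: centre of underside; z up.
- blank: Blank block, loose, 0.15 kg: same grey and outside size as the cell (32 x 44 x 64 mm), but solid, without windows, with a closed flat top that bears a small dark dot. It stands 8 cm or more from the cell; which of the two is nearer the light bench changes. Origin: centre of underside; z up.
- light_bench: Light bench, fixed: aluminium plate 156 x 66 x 10 mm, grey finned lamp head at its -x end, round black sensor head at its +x end (both up to 62 mm above the table), seat in the middle. The light path runs along its x, 25 mm above the seat; the lamp and sensor barrels end 43 mm from the seat's centre; nothing stands beside the seat along y. Place and yaw vary. Origin: centre of underside; z up.
- seat (a point): Centre of the seat's flat top, 16 mm above the table: raised black square 56 x 56 mm with white corner ticks and no rim, midway between lamp and sensor, where the cell's underside is to stand. Axes as light_bench: x along the light path, z up. A tall post with a socket strip on it stands 12 to 20 cm from the seat, beyond it to the left: come from the robot's side.
There are look-alikes about, which are no part of the job. What is shaped like the cell but yellow is not meant.

How it is judged (in metres and radians):
At the end, for the whole second after the job is handed in: The cell stands upright (within about 6 degrees) on the seat, its centre within 14 mm of the seat's centre, its window axis within 12 degrees of the light path either way round, released and at rest; the blank block is upright and within 30 mm of where it started (horizontal distance between cell and seat below 0.014 m and z of cell in the frame of seat between -0.005 and 0.006 m and angle between cell's own z axis and vertical below 0.1 rad and angle between the x axis of cell and the x axis of light_bench, either way round below 0.21 rad and linear speed of cell below 0.02 m/s and angular speed of cell below 0.2 rad/s and distance of blank from where it was at the start of the episode below 0.03 m and angle between blank's own z axis and vertical below 0.2 rad); the robot touches nothing.
It also fails if it takes over 42 s, if anything falls off the work surface, if the arm or the gripper's body presses on something with over 40 N, if the wrist force passes 120 N, or if a joint passes its speed limit or range.

ROBOT

A 6-joint arm with a two-finger parallel gripper is mounted at the origin on a cart in front of the work surface, level with it; the furniture and walls round the work are solid. World frame = base frame: x ahead of the robot, y to its left, z up, the work surface at z = 0. Lengths are in mm, angles in rad, forces in N, time in s.
With the tool pointing down it reaches from about 350 to 950 mm from the base axis. Payload 17.4 kg.
Tool frame: the origin (TCP) lies on the centre line of the jaws, within the pads' length; the fingertips stand 11 mm ahead of it and the grasp point (between the pads) lies 8 mm behind it; z points along the fingers, y is the line along which they close (so a half turn about z gives the same grasp; the last joint's range is limited). The gripper opens to 93 mm and grips with 3 to 60 N. Pads are 15 mm wide; open, the fingers measure 128 mm over their backs; the gripper's body (75 mm by 188 mm) begins 65 mm behind the grasp point.
Start: joints at [1.092, 0.116, 1.442, -0, 1.584, -0.038], TCP at [288.006, 610.479, 229.646] pointing down, gripper open.
Joint ranges: [-2.83, 2.83], [-0.83, 2.19], [0.07, 2.5], [-1.14, 4.28], [0.01, 3], [-2.97, 2.97]. Speed limits (rad/s): [1.89, 1.89, 2.22, 3.14, 3.14, 3.14].

INTERFACE

Orientations are given as a unit quaternion [x, y, z, w].
In Python, from workcell import env gives the robot as it stands. The module is installed in compiled form; this text tells all that it offers.
- The arm moves only by the tool jog_arm, never from a script. Its argument "series" is a list that holds one entry, the list of rows, each a list of 7 numbers: the shift along the tool's x, y, z in mm, then the turn, a rotation vector about the tool's x, y, z in degrees, then the finger opening in mm, from 0 to 93. In form: [[[tx, ty, tz, rx, ry, rz, gripper], ...]]. A call has 1 to 5 rows; each row is the pose to reach, as a shift and turn from the pose commanded when the call began, along the tool's axes at that moment; what a row does not reach only later rows make up. A row lasts 1/10 s, in which the tool goes at most 50 mm and 8.59 degrees, less where a joint would pass 70% of its speed; a pose out of reach is approached as far as the arm can. A call with a gripper value outside its range is refused whole. The fingers move at their own pace and stop on an object; the grip force is fixed at half the most. Time passes only in rows, so rows that repeat a pose let the fingers close. It gives the time, the measured TCP pose, the force, the opening and the grip force at its end, in the units of the state.
- env.read_state(): the state, without advancing time (a new reading comes with each control period).
- env.camera(name): name is "scene" or "top" or "wrist"; returns a dict with "frame" (400x640x3 uint8, blue, green, red), "depth" (400x640 float32, mm along the optical axis (not along the pixel's ray), 0 where there is no reading), "fx", "fy", "cx", "cy" (pixels), "D" ([k1, k2, p1, p2, k3] as OpenCV has them; the pictures are not rectified), "pose" (4x4, takes a point from camera to world coordinates). Camera axes: x right, y down, z forward; pixel columns grow to the right and rows downward; lengths in mm; the calibration is good to about 2 mm. A picture is of the moment at which its call begins.
- env.close_job(): hands the job in; it is judged then, once.
The state is a dict: "t": time; "joints": joint angles; "joint_vel": joint speeds; "joint_torque": joint torques, N m; "tcp_pos": TCP position; "orientation": TCP orientation; "force": force on the tool from outside, world axes, zero at the start; "ft_torque": the same for the moment, N m; "gripper_width": opening from 0.0 (shut) to 1.0 (fully open); "finger_force": force on a finger pad.
Only numpy, scipy, OpenCV 4.12 (cv2) and the standard library are available. Lean on these libraries where they do the work, as an engineer would, in place of code of your own. Each camera call takes 0.05 s, during which the arm holds its last target. There are 200 camera calls.

## Working session

There is one attempt and no reset: what is moved stays moved. The work goes in short steps, Python scripts to look and compute and a tool call to move; the robot and the scene stay as the last step left them, time stands still between calls to the robot, and variables do not carry over. Pictures are saved under pics/ and viewed, at most 10 in all, crops included, and the job is handed in when it is done.

Besides the shell and the picture viewer there is one more tool, called as name(argument=value, ...), one argument or row to a line, values as JSON. jog_arm: Moves the arm, as the interface text tells. Its arguments: {"type":"object","properties":{"series":{"type":"array","items":{"type":"array","items":{"type":"array","items":{"type":"number"}}}}},"required":["series"]}

```bash
mkdir -p pics; python3 - <<'E'
from workcell import env
import cv2,pickle,numpy as np
d={n:env.camera(n) for n in("scene","top","wrist")}
pickle.dump(d,open("d0.pkl","wb"))
for n in("scene","top"):
    cv2.imwrite(f"pics/{n}0.png",d[n]["frame"]);print(n,d[n]["pose"].round(2).tolist(),d[n]["fx"],d[n]["D"])
s=env.read_state();print(s)
E
```

```text
scene [[0.83, -0.44, 0.34, 290.35], [-0.56, -0.66, 0.51, -594.65], [-0.0, -0.61, -0.79, 743.6], [0.0, 0.0, 0.0, 1.0]] 518.1894693455343 [-0.15420978  0.          0.          0.          0.        ]
top [[0.0, -1.0, 0.04, 568.59], [-1.0, -0.0, -0.0, -142.04], [0.0, -0.04, -1.0, 899.21], [0.0, 0.0, 0.0, 1.0]] 361.16318889737806 [-0.08447804  0.          0.          0.          0.        ]
{'t': 0.15, 'joints': array([ 1.09218611e+00,  1.16368102e-01,  1.44209792e+00,  2.49911103e-05,
        1.58398419e+00, -3.77858702e-02]), 'joint_vel': array([-7.34301434e-04,  2.33856320e-04, -1.76702503e-03, -7.80600120e-05,
        7.07053389e-04, -1.73442481e-03]), 'joint_torque': array([ 2.26654607e-03, -7.21766424e+01, -6.22946978e+01,  7.80460797e-02,
        2.25640502e-02, -3.63866957e-05]), 'tcp_pos': array([287.94202617, 610.35150592, 229.08858047]), 'orientation': array([ 2.18631667e-01,  9.75807363e-01, -4.11373106e-04, -1.21563663e-04]), 'force': array([-0.43109266, -0.9353262 ,  0.11762869]), 'ft_torque': array([-0.01238071, -0.03410056, -0.02790462]), 'finger_force': 0.0, 'gripper_width': 1.0013659263866996}
```

View pics/top0.png

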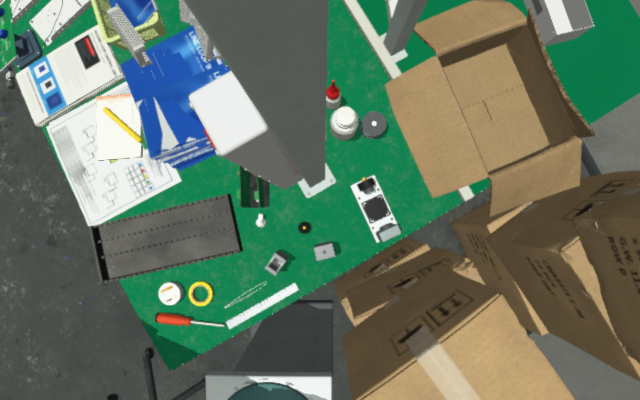

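View pics/scene0.png

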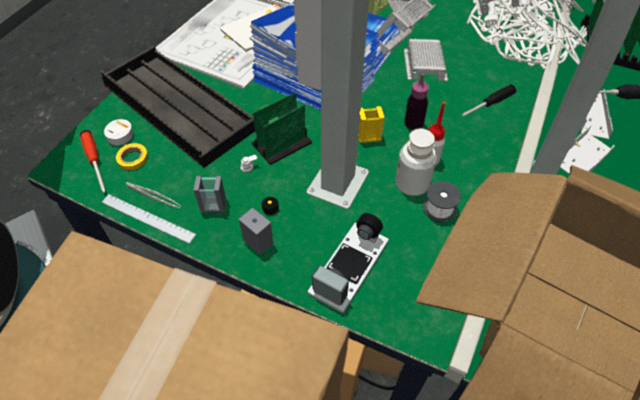

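The top view shows the open cell at about (277,263), the dotted blank at (326,251), and the bench at (375,207) with the lamp at (388,232) and the sensor at (367,186). The post foot is near (315,182). The scene view agrees: cell (210,195), blank (256,230), seat (351,264).

```bash
cat >h.py <<'E'
import numpy as np,cv2
def K(c): return np.array([[c["fx"],0,c["cx"]],[0,c["fy"],c["cy"]],[0,0,1.]])
def rays(c,px):
    u=cv2.undistortPoints(np.float64(px).reshape(-1,1,2),K(c),c["D"]).reshape(-1,2)
    d=np.c_[u,np.ones(len(u))]@c["pose"][:3,:3].T
    return c["pose"][:3,3],d
def plane(c,px,z):
    o,d=rays(c,px); return o+d*((z-o[2])/d[:,2])[:,None]
def cross(c1,p1,c2,p2):
    o1,d1=rays(c1,[p1]);o2,d2=rays(c2,[p2]);d1,d2=d1[0],d2[0]
    s=np.linalg.lstsq(np.c_[d1,-d2],o2-o1,rcond=None)[0]
    a,b=o1+s[0]*d1,o2+s[1]*d2
    return (a+b)/2,np.linalg.norm(a-b)
def cloud(c):
    v,u=np.mgrid[:400,:640]
    o,d=rays(c,np.c_[u.ravel(),v.ravel()])
    return (o+d*c["depth"].reshape(-1,1)).reshape(400,640,3)
E
python3 - <<'E'
import pickle,cv2,numpy as np
from h import *
d=pickle.load(open("d0.pkl","rb"))
t=d["top"]["frame"][165:285,245:410];s=d["scene"]["frame"][165:315,180:400]
a=cv2.resize(t,None,fx=3,fy=3,interpolation=cv2.INTER_CUBIC);b=cv2.resize(s,None,fx=3,fy=3,interpolation=cv2.INTER_CUBIC)
im=np.zeros((600,800,3),np.uint8)
a=cv2.resize(a,(396,288));b=cv2.resize(b,(400,273))
im=np.zeros((600,800,3),np.uint8)
big=cv2.resize(t,(800,582),interpolation=cv2.INTER_CUBIC)
cv2.imwrite("pics/topc.png",big)
cv2.imwrite("pics/scc.png",cv2.resize(s,(800,545),interpolation=cv2.INTER_CUBIC))
P=cloud(d["top"])
for n,(u,v) in dict(cell=(277,263),blank=(326,251),seat=(375,207),green=(340,220)).items(): print(n,P[v,u].round(0),plane(d["top"],[(u,v)],60 if n in("cell","blank") else 16).round(0))
E
```

```text
cell [436. -26.   7.] [[444. -33.  60.]]
blank [ 472. -146.   65.] [[ 472. -146.   60.]]
seat [ 574. -267.   16.] [[ 574. -267.   16.]]
green [ 542. -181.    3.] [[ 542. -181.   16.]]
```

View pics/topc.png

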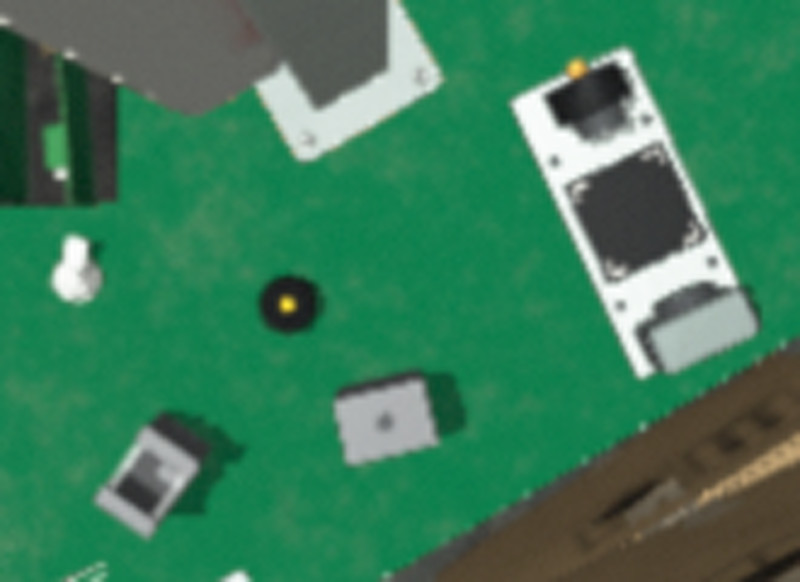

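View pics/scc.png

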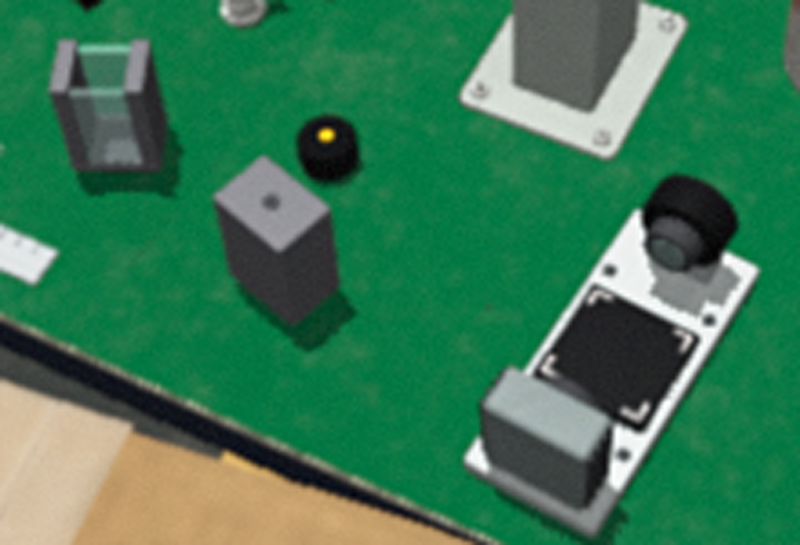

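In the crops, the cell's rim corners are (148,425), (213,465), (150,537) and (97,498), with its walls at the upper-right and lower-left ends. The seat corners are about (568,185), (655,147), (706,238) and (612,280). The blank's dot is at (385,422).

```bash
python3 - <<'E'
import pickle,cv2,numpy as np
from h import *
d=pickle.load(open("d0.pkl","rb"));T,S=d["top"],d["scene"]
tf=lambda p:(245+(p[0]+.5)*165/800-.5,165+(p[1]+.5)*120/582-.5); sf=lambda p:(180+(p[0]+.5)*220/800-.5,165+(p[1]+.5)*150/545-.5)
def go(n,A,B,z):
    q=[]
    for a,b in zip(A,B):
        x,e=cross(T,tf(a),S,sf(b));q.append(x);print(n,x.round(1),"gap",e.round(1))
    p=plane(T,[tf(a) for a in A],z);print(" plane",p.round(1).tolist(),"centre",p.mean(0).round(1),"cross centre",np.mean(q,0).round(1))
    return p
p=go("cell",[(148,425),(213,465),(150,537),(97,498)],[(150,40),(152,95),(52,92),(60,40)],64)
v=(p[0]+p[1]-p[2]-p[3])/2;w=(p[1]+p[2]-p[0]-p[3])/2
print("cell long",np.linalg.norm(v),np.degrees(np.arctan2(v[1],v[0])),"short",np.linalg.norm(w),np.degrees(np.arctan2(w[1],w[0])))
go("dot",[(385,422)],[(271,202)],64)
p=go("seat",[(568,185),(655,147),(706,238),(612,280)],[(592,287),(697,340),(640,430),(538,372)],16)
v=(p[0]+p[1]-p[2]-p[3])/2;w=(p[1]+p[2]-p[0]-p[3])/2
print("seat x",np.linalg.norm(v),np.degrees(np.arctan2(v[1],v[0])),"y",np.linalg.norm(w),np.degrees(np.arctan2(w[1],w[0])))
# seat by mask in top
g=cv2.cvtColor(T["frame"],cv2.COLOR_BGR2HSV)
m=(g[...,2]<90)&(g[...,1]<90);k=np.zeros_like(m);k[190:226,358:394]=m[190:226,358:394]
n,l,st,c=cv2.connectedComponentsWithStats(k.astype(np.uint8));i=1+st[1:,4].argmax();print(st[i],c[i],plane(T,[c[i]],16).round(1))
r=cv2.boxPoints(cv2.minAreaRect(np.argwhere(l==i)[:,::-1].astype(np.float32)));print(plane(T,r,16).round(1)[:,:2].tolist())
# yaw of tool
from env_dummy import x if False else None
E
python3 - <<'E'
from workcell import env
from scipy.spatial.transform import Rotation as R
print(R.from_quat(env.read_state()["orientation"]).as_matrix().round(3))
E
```

```text
[[-0.904  0.427 -0.   ]
 [ 0.427  0.904 -0.001]
 [ 0.    -0.001 -1.   ]]  File "<stdin>", line 24
    from env_dummy import x if False else None
                            ^^
SyntaxError: invalid syntax
```

```bash
python3 - <<'E'
import pickle,cv2,numpy as np
from h import *
d=pickle.load(open("d0.pkl","rb"));T,S=d["top"],d["scene"]
tf=lambda p:(245+(p[0]+.5)*165/800-.5,165+(p[1]+.5)*120/582-.5); sf=lambda p:(180+(p[0]+.5)*220/800-.5,165+(p[1]+.5)*150/545-.5)
def go(n,A,B,z):
    q=[]
    for a,b in zip(A,B):
        x,e=cross(T,tf(a),S,sf(b));q.append(x);print(n,x.round(1),"gap",e.round(1))
    p=plane(T,[tf(a) for a in A],z);print(" plane centre",p.mean(0).round(1),"cross centre",np.mean(q,0).round(1))
    if len(p)==4:
        v=(p[0]+p[1]-p[2]-p[3])/2;w=(p[1]+p[2]-p[0]-p[3])/2
        for x in(v,w):print(n,np.linalg.norm(x).round(1),np.degrees(np.arctan2(x[1],x[0])).round(1))
go("cell",[(148,425),(213,465),(150,537),(97,498)],[(150,40),(152,95),(52,92),(60,40)],64)
go("dot",[(385,422)],[(271,202)],64)
go("seat",[(568,185),(655,147),(706,238),(612,280)],[(592,287),(697,340),(640,430),(538,372)],16)
g=cv2.cvtColor(T["frame"],cv2.COLOR_BGR2HSV)
m=(g[...,2]<90)&(g[...,1]<90);k=np.zeros_like(m);k[190:226,358:394]=m[190:226,358:394]
n,l,st,c=cv2.connectedComponentsWithStats(k.astype(np.uint8));i=1+st[1:,4].argmax();print(st[i],c[i],plane(T,[c[i]],16).round(1))
# bench plate long axis from white mask
w=np.zeros(g.shape[:2],np.uint8);w[170:245,345:405]=((g[...,2]>190)&(g[...,1]<40))[170:245,345:405]
r=cv2.boxPoints(cv2.minAreaRect(cv2.findNonZero(w)));p=plane(T,r,10);print(p[:,:2].round(0).tolist(),p.mean(0).round(1))
E
```

```text
cell [468.9 -28.9  62. ] gap 0.5
cell [452.  -61.2  66. ] gap 3.9
cell [415.9 -30.   61.1] gap 1.5
cell [433.5  -4.2  61.3] gap 0.3
 plane centre [442.2 -30.9  64. ] cross centre [442.6 -31.1  62.6]
cell 43.9 -38.1
cell 33.8 -123.5
dot [ 470.5 -141.9   61.2] gap 0.7
 plane centre [ 470.6 -141.8   64. ] cross centre [ 470.5 -141.9   61.2]
seat [ 583.2 -233.9   12.4] gap 2.1
seat [ 605.1 -280.4    8.9] gap 3.5
seat [ 557.2 -304.8   11.5] gap 0.1
seat [ 536.1 -256.6   13.2] gap 0.2
 plane centre [ 570.2 -268.1   16. ] cross centre [ 570.4 -268.9   11.5]
seat 52.7 27.0
seat 50.2 -66.3
[364 197  24  24 387] [375.58656331 208.26873385] [[ 570.6 -268.    16. ]]
[[627.0, -205.0], [655.0, -265.0], [514.0, -330.0], [487.0, -270.0]] [ 570.7 -267.5   10. ]
```

```bash
python3 - <<'E'
import pickle,numpy as np
from h import *
d=pickle.load(open("d0.pkl","rb"))
a=np.array([288,610]);b=np.array([442,-31]);u=(b-a)/660.;n=np.array([-u[1],u[0]])
for c in("top","scene"):
    P=cloud(d[c]).reshape(-1,3);P=P[d[c]["depth"].ravel()>0];s=(P[:,:2]-a)@u;q=abs((P[:,:2]-a)@n)
    for k in range(0,660,60):
        m=(s>k)&(s<k+60)&(q<110)&(P[:,2]<700);print(c,k,m.sum(),np.percentile(P[m,2],99.5).round() if m.sum() else None)
E
```

```text
top 0 0 None
top 60 0 None
top 120 0 None
top 180 392 49.0
top 240 1358 50.0
top 300 1851 50.0
top 360 2125 50.0
top 420 2105 49.0
top 480 2096 50.0
top 540 2140 49.0
top 600 2088 65.0
scene 0 235 -744.0
scene 60 226 -745.0
scene 120 208 -744.0
scene 180 569 47.0
scene 240 1415 47.0
scene 300 1767 47.0
scene 360 2490 47.0
scene 420 2533 47.0
scene 480 2647 47.0
scene 540 2972 46.0
scene 600 2861 63.0
```

jog_arm(
  series=[
    [[0,0,-20,0,0,0,93]],
  ],
)

```text
t: 0.25
tcp_pos: [287.6, 609.8, 246.7]
orientation: [0.219, 0.976, -0.002, -0.001]
force: [-0.2, 0.3, 0.4]
gripper_width: 0.999
finger_force: 0.0
```

jog_arm(
  series=[
    [[-27,-34,0,0,0,6.7,93],[-55,-68,0,0,0,13.4,93],[-83,-103,0,0,0,20,93],[-110,-137,0,0,0,27,93],[-138,-171,0,0,0,33.6,93]],
  ],
)

```text
t: 0.75
tcp_pos: [339.8, 395.3, 249.4]
orientation: [0.493, 0.87, -0.0, 0.0]
force: [1.6, -0.1, -0.6]
gripper_width: 1.001
finger_force: 0.0
```

jog_arm(
  series=[
    [[-42,-13,0,0,0,6.7,93],[-84,-27,0,0,0,13.4,93],[-125,-40,0,0,0,20,93],[-167,-54,0,0,0,27,93],[-209,-67,0,0,0,33.6,93]],
  ],
)

```text
t: 1.25
tcp_pos: [390.4, 181.7, 249.6]
orientation: [0.724, 0.69, 0.0, 0.0]
force: [1.1, -0.0, 0.3]
gripper_width: 1.0
finger_force: 0.0
```

jog_arm(
  series=[
    [[-42,12,0,0,0,6.7,93],[-84,24,0,0,0,13.4,93],[-126,36,0,0,0,20,93],[-168,48,0,0,0,27,93],[-210,60,0,0,0,33.6,93]],
  ],
)

```text
t: 1.75
tcp_pos: [441.5, -30.8, 249.7]
orientation: [0.892, 0.451, 0.0, 0.0]
force: [0.6, 0.8, -0.6]
gripper_width: 1.0
finger_force: 0.0
```

```bash
python3 - <<'E'
from workcell import env
import cv2,pickle
c=env.camera("wrist");pickle.dump(c,open("w1.pkl","wb"));cv2.imwrite("pics/w1.png",c["frame"])
s=env.read_state();print(s["tcp_pos"],s["orientation"],s["joints"],c["pose"].round(2).tolist())
E
```

```text
[442.30002904 -35.49323549 249.33730864] [ 8.94724620e-01  4.46617096e-01 -4.89307777e-04  8.85488074e-04] [-0.13625068 -0.40792779  1.87843446 -0.0020245   1.67089505  0.50838101] [[0.81, -0.57, -0.15, 482.86], [-0.59, -0.78, -0.21, 26.9], [0.0, 0.26, -0.97, 404.77], [0.0, 0.0, 0.0, 1.0]]
```

View pics/w1.png

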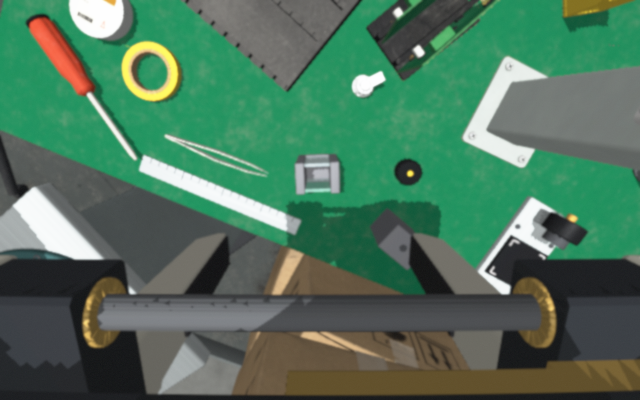

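The wrist view shows the cell centred at about (318,174), with its grey walls left and right along the jaw line. The blank is at about (400,240), partly behind the right finger.

```bash
python3 - <<'E'
import pickle,cv2,numpy as np
from h import *
c=pickle.load(open("w1.pkl","rb"))
x0,y0=280,140;f=c["frame"][y0:210,x0:360];g=cv2.cvtColor(f,cv2.COLOR_BGR2HSV)
m=((g[...,1]<60)&(g[...,2]>100)).astype(np.uint8)
print("\n".join("".join(".#"[v] for v in r) for r in m[8:58,8:70:1]))
P=cloud(c)[y0:210,x0:360];k=(P[...,2]>57)&(P[...,2]<72)
q=P[k];print(k.sum(),q.min(0),q.max(0),np.percentile(q[:,2],[5,50,95]))
b=cv2.boxPoints(cv2.minAreaRect(q[:,:2].astype(np.float32)));print(b.round(1).tolist(),b.mean(0),[ (np.linalg.norm(b[i]-b[i-1]).round(1),np.degrees(np.arctan2(*(b[i]-b[i-1])[::-1])).round(1)) for i in(1,2)])
from workcell import env
s=env.read_state();print(s["tcp_pos"],s["orientation"])
E
```

```text
..............................................................
..............................................................
..............................................................
..............................................................
..............................................................
..............................................................
.............................############.....................
.................#########################....................
.................#########################....................
.................#########################....................
.................#########################....................
.................#########################....................
.................#########################....................
.................##################################...........
........#######.###################################...........
.......############################################...........
.......#############################################..........
.......######################
[... 1836 characters left out ...]
........................
..............................................................
..............................................................
..............................................................
764 [413.71702106 -51.68162616  57.00016442] [466.71152888  -2.42513175  66.77170449] [58.75943509 63.49420184 65.08220342]
[[413.1000061035156, -28.200000762939453], [449.1000061035156, -53.0], [467.3999938964844, -26.399999618530273], [431.3999938964844, -1.600000023841858]] [440.2671   -27.284409] [(np.float32(43.7), np.float32(-34.6)), (np.float32(32.3), np.float32(55.4))]
[442.30002904 -35.49323549 249.33730864] [ 8.94724620e-01  4.46617096e-01 -4.89307777e-04  8.85488074e-04]
```

jog_arm(
  series=[
    [[0,0,40,0,0,0,93],[0,0,80,0,0,0,93],[0,0,80,0,0,0,93],[0,0,80,0,0,0,93]],
  ],
)

```text
t: 2.2
tcp_pos: [441.5, -28.9, 170.5]
orientation: [0.891, 0.454, -0.0, -0.0]
force: [1.0, 0.2, 0.2]
gripper_width: 0.999
finger_force: 0.0
```

```bash
cat >m.py <<'E'
from workcell import env
from h import *
from scipy.spatial.transform import Rotation as R
c=env.camera("wrist");P=cloud(c)
def box(lo,hi,ctr,r):
    k=(P[...,2]>lo)&(P[...,2]<hi)&(np.hypot(P[...,0]-ctr[0],P[...,1]-ctr[1])<r)&(c["depth"]>0)
    k=cv2.morphologyEx(k.astype(np.uint8),cv2.MORPH_OPEN,np.ones((3,3)))>0
    q=P[k];b=cv2.boxPoints(cv2.minAreaRect(q[:,:2].astype(np.float32)))
    print("n",k.sum(),"z",np.median(q[:,2]).round(1),"ctr",b.mean(0).round(1),[(np.linalg.norm(b[i]-b[i-1]).round(1),np.degrees(np.arctan2(*(b[i]-b[i-1])[::-1])).round(1)) for i in(1,2)])
def st():
    s=env.read_state();M=R.from_quat(s["orientation"]).as_matrix()
    print("tcp",s["tcp_pos"].round(1),"yaw y",np.degrees(np.arctan2(M[1,1],M[0,1])).round(2),"z",M[:,2].round(4),"t",s["t"])
    return s["tcp_pos"],M
E
python3 - <<'E'
from m import *
box(57,72,(441,-29),40); p,M=st()
cv2.imwrite("pics/w2.png",c["frame"])
E
```

```text
n 1221 z 63.5 ctr [440.2 -27.1] [(np.float32(43.6), np.float32(-34.5)), (np.float32(32.2), np.float32(55.5))]
tcp [442.1 -28.9 171.7] yaw y -36.03 z [ 1.6e-03 -2.0e-04 -1.0e+00] t 2.25
```

jog_arm(
  series=[
    [[0,-1,45,0,0,-1.3,93],[0,-1,85,0,0,-1.3,93],[0,-1,115,0,0,-1.3,93],[0,-1,137,0,0,-1.3,93],[0,-1,137,0,0,-1.3,93]],
  ],
)

```text
t: 2.75
tcp_pos: [440.6, -28.1, 32.2]
orientation: [0.886, 0.464, -0.001, -0.0]
force: [-0.1, -0.3, -0.1]
gripper_width: 1.002
finger_force: 0.0
```

jog_arm(
  series=[
    [[0,0,0,0,0,0,60],[0,0,0,0,0,0,48],[0,0,0,0,0,0,43],[0,0,0,0,0,0,38],[0,0,0,0,0,0,38]],
  ],
)

```text
t: 3.25
tcp_pos: [441.0, -28.4, 33.2]
orientation: [0.886, 0.464, 0.0, 0.0]
force: [-0.1, -0.4, 0.1]
gripper_width: 0.618
finger_force: 0.0
```

jog_arm(
  series=[
    [[0,0,0,0,0,0,36],[0,0,0,0,0,0,36],[0,0,0,0,0,0,36],[0,0,0,0,0,0,36]],
  ],
)

```text
t: 3.65
tcp_pos: [440.8, -28.4, 32.7]
orientation: [0.886, 0.464, 0.0, -0.0]
force: [-0.9, -0.6, 2.7]
gripper_width: 0.472
finger_force: 30.0
```

jog_arm(
  series=[
    [[0,0,-20,0,0,0,36],[0,0,-60,0,0,0,36],[0,0,-100,0,0,0,36],[0,0,-120,0,0,0,36],[0,0,-120,0,0,0,36]],
  ],
)

```text
t: 4.15
tcp_pos: [441.8, -28.5, 155.5]
orientation: [0.886, 0.464, 0.002, 0.001]
force: [0.2, -1.0, -2.0]
gripper_width: 0.471
finger_force: 30.0
```

```bash
python3 - <<'E'
from m import *
p,M=st(); s=env.read_state();print(s["gripper_width"],s["finger_force"])
box(p[2]+22,p[2]+42,p[:2],35)
w=np.array([570.5,-268,p[2]])-p;print((M.T@w).round(1))
E
```

```text
tcp [441.1 -28.4 153.2] yaw y -34.76 z [ 1.7e-03 -2.0e-04 -1.0e+00] t 4.2
0.470318813164916 29.986438751220703
n 4787 z 185.9 ctr [444.5 -23.6] [(np.float32(67.4), np.float32(-34.6)), (np.float32(23.4), np.float32(55.4))]
[-123.1  242.9    0.3]
```

```bash
python3 - <<'E'
import pickle
from h import *
d=pickle.load(open("d0.pkl","rb"))
for n in("top","scene"):
    P=cloud(d[n]).reshape(-1,3)
    for x in range(350,700,50):
        print(n,x,[int(np.percentile(P[m,2],99)) if (m:=(abs(P[:,0]-x)<25)&(abs(P[:,1]-y)<25)&(P[:,2]<600)).sum()>5 else None for y in range(-50,-500,-50)])
E
```

```text
top 350 [5, 3, None, None, None, 290, 294, 295, 293]
top 400 [63, 3, 3, 3, None, None, 238, 294, 292]
top 450 [65, 65, 66, 3, 3, 3, None, None, 253]
top 500 [3, 64, 65, 3, 62, 64, 4, 1, None]
top 550 [3, 20, 3, 3, 18, 62, 3, 3, 3]
top 600 [596, 598, 6, 47, 62, 19, 3, 85, 103]
top 650 [2, 597, 597, 51, 63, 3, 75, 99, 120]
scene 350 [1, 0, -1, None, None, 291, 292, 293, 291]
scene 400 [62, 0, 0, 0, None, None, None, 293, 290]
scene 450 [63, 62, 64, 0, 1, 0, None, None, None]
scene 500 [0, 63, 64, 0, 60, 61, 9, 1, None]
scene 550 [1, 17, 1, 0, 16, 60, 1, 1, 1]
scene 600 [370, 379, 3, 10, 59, 15, 1, 82, 101]
scene 650 [2, 387, 391, 7, 60, 5, 72, 95, 118]
```

jog_arm(
  series=[
    [[-28,46,-5,0,0,6,36],[-56,92,-10,0,0,12,36],[-84,138,-10,0,0,18,36],[-105,175,-10,0,0,24,36],[-120,200,-10,0,0,30,36]],
  ],
)

```text
t: 4.7
tcp_pos: [536.7, -243.6, 159.9]
orientation: [0.976, 0.216, -0.001, -0.001]
force: [-0.8, 0.1, -0.7]
gripper_width: 0.474
finger_force: 30.0
```

```bash
python3 - <<'E'
from m import *
import pickle
p,M=st(); pickle.dump(c,open("w3.pkl","wb"))
cv2.imwrite("pics/w3.png",c["frame"])
E
```

```text
tcp [ 537.7 -246.3  159.5] yaw y -65.54 z [-2.7e-03  1.0e-04 -1.0e+00] t 4.75
```

View pics/w3.png

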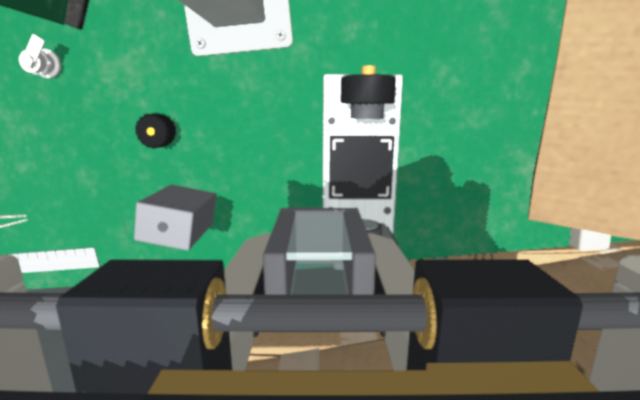

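The wrist view shows the whole seat at x 330–394, y 136–199 between the sensor (368,90) and the lamp (375,225). The held cell is upright at x 265–375.

```bash
python3 - <<'E'
import pickle
from h import *
c=pickle.load(open("w3.pkl","rb"));f=c["frame"]
g=cv2.cvtColor(f,cv2.COLOR_BGR2HSV)
def rect(mask,z,n):
    cn=max(cv2.findContours(mask,cv2.RETR_EXTERNAL,cv2.CHAIN_APPROX_NONE)[0],key=cv2.contourArea)
    p=plane(c,cn.reshape(-1,2),z)[:,:2].astype(np.float32);r=cv2.minAreaRect(p);b=cv2.boxPoints(r)
    print(n,"ctr",np.round(r[0],1),"size",np.round(r[1],1),[np.degrees(np.arctan2(*(b[i]-b[i-1])[::-1])).round(1) for i in(1,2)])
m=np.zeros(f.shape[:2],np.uint8);s=(slice(127,206),slice(322,402));m[s]=(g[...,2]<75)[s]
m=cv2.morphologyEx(m,cv2.MORPH_CLOSE,np.ones((9,9)));m=cv2.morphologyEx(m,cv2.MORPH_OPEN,np.ones((9,9)));rect(m,16,"seat")
w=np.zeros_like(m);s=(slice(65,204),slice(315,410));w[s]=(((g[...,0]<60)|(g[...,0]>95)|(g[...,1]<60)))[s];w=cv2.morphologyEx(w,cv2.MORPH_OPEN,np.ones((5,5)));rect(w,10,"plate part")
P=cloud(c);print("seat z",np.median(P[145:190,340:385,2]).round(1))
k=(P[...,2]>183)&(P[...,2]<197);k[:,:262]=0;k[:,378:]=0;k[:200]=0;k[292:]=0
v,u=np.nonzero(k);print(u.min(),u.max(),v.min(),v.max(),np.median(P[k][:,2]))
r=cv2.minAreaRect(P[k][:,:2].astype(np.float32));print("held",r)
E
```

```text
seat ctr [ 566.9 -268.4] size [47.7 53.1] [np.float32(-65.0), np.float32(25.0)]
plate part ctr [ 592.6 -256.8] size [118.4  66.2] [np.float32(-65.0), np.float32(25.0)]
seat z 16.0
262 377 245 291 190.4432542976968
held ((542.7221069335938, -240.29742431640625), (20.545377731323242, 47.25376892089844), 24.575624465942383)
```

```bash
python3 - <<'E'
import pickle
from h import *
c=pickle.load(open("w3.pkl","rb"));f=c["frame"]
u=np.array([.9063,.4226,0])
g=f.max(2).astype(int)
print("col345..375 profile",[(v,int(g[v,350:375].mean())) for v in list(range(128,142))+list(range(192,206))])
print("plate end",[(v,f[v,328:338].mean(0).astype(int).tolist()) for v in range(69,80)])
for n,p,z in(("top edge",(362,136),16),("bot edge",(362,199),16),("end",(335,74.5),10)): print(n,(plane(c,[p],z)@u).round(1))
E
```

```text
col345..375 profile [(128, 255), (129, 255), (130, 255), (131, 255), (132, 255), (133, 254), (134, 251), (135, 212), (136, 121), (137, 82), (138, 78), (139, 78), (140, 78), (141, 78), (192, 44), (193, 44), (194, 44), (195, 44), (196, 46), (197, 61), (198, 100), (199, 152), (200, 189), (201, 203), (202, 204), (203, 204), (204, 205), (205, 203)]
plate end [(69, [115, 170, 54]), (70, [113, 169, 49]), (71, [113, 169, 46]), (72, [116, 170, 54]), (73, [145, 184, 106]), (74, [215, 226, 194]), (75, [251, 252, 248]), (76, [255, 255, 255]), (77, [255, 255, 255]), (78, [255, 255, 255]), (79, [255, 255, 255])]
top edge [430.1]
bot edge [374.7]
end [480.2]
```

jog_arm(
  series=[
    [[10,17,0,0,0,-0.5,36],[19.5,32.5,0,0,0,-0.5,36],[19.5,32.5,40,0,0,-0.5,36],[19.5,32.5,60,0,0,-0.5,36],[19.5,32.5,60,0,0,-0.5,36]],
  ],
)

```text
t: 5.25
tcp_pos: [566.1, -261.0, 97.1]
orientation: [0.975, 0.223, -0.003, -0.002]
force: [0.4, 1.0, -1.4]
gripper_width: 0.473
finger_force: 30.0
```

```bash
python3 - <<'E'
from m import *
p,M=st(); cv2.imwrite("pics/w4.png",c["frame"])
print((M.T@(np.array([569,-268.1,49])-p)).round(1))
E
```

```text
tcp [ 567.  -261.4   99.9] yaw y -64.25 z [-0.004  0.002 -1.   ] t 5.3
[-1.   7.  50.9]
```

jog_arm(
  series=[
    [[0,7,0,0,0,0.7,36],[0,7,0,0,0,0.7,36],[0,7,0,0,0,0.7,36],[0,7,0,0,0,0.7,36]],
  ],
)

```text
t: 5.7
tcp_pos: [571.4, -268.5, 103.3]
orientation: [0.976, 0.217, 0.0, 0.0]
force: [0.5, -0.2, -1.2]
gripper_width: 0.472
finger_force: 30.0
```

```bash
python3 - <<'E'
from m import *
p,M=st()
print((M.T@(np.array([569,-268.1,49])-p)).round(1))
E
```

```text
tcp [ 571.3 -268.4  103.2] yaw y -64.95 z [ 6.e-04 -3.e-04 -1.e+00] t 5.75
[-2.  -1.3 54.2]
```

Now settled; descend to just above the seat, then gently.

jog_arm(
  series=[
    [[-2,-1,20,0,0,0,36],[-2,-1,38,0,0,0,36],[-2,-1,48,0,0,0,36],[-2,-1,48,0,0,0,36],[-2,-1,48,0,0,0,36]],
  ],
)

```text
t: 6.25
tcp_pos: [569.1, -268.4, 54.9]
orientation: [0.976, 0.217, -0.0, -0.0]
force: [-0.5, -0.1, -1.2]
gripper_width: 0.472
finger_force: 30.0
```

jog_arm(
  series=[
    [[0,0,1.5,0,0,0,36],[0,0,3,0,0,0,36],[0,0,4.5,0,0,0,36],[0,0,5,0,0,0,36],[0,0,5,0,0,0,36]],
  ],
)

```text
t: 6.75
tcp_pos: [568.9, -268.3, 49.6]
orientation: [0.976, 0.217, -0.0, -0.0]
force: [-0.3, 0.6, -1.9]
gripper_width: 0.474
finger_force: 30.0
```

jog_arm(
  series=[
    [[0,0,0.6,0,0,0,36],[0,0,0.6,0,0,0,36],[0,0,0.6,0,0,0,36]],
  ],
)

```text
t: 7.05
tcp_pos: [569.0, -268.3, 49.1]
orientation: [0.976, 0.217, -0.0, 0.0]
force: [0.7, 0.3, -0.9]
gripper_width: 0.475
finger_force: 30.0
```

jog_arm(
  series=[
    [[0,0,0.8,0,0,0,36],[0,0,0.8,0,0,0,36],[0,0,0.8,0,0,0,36]],
  ],
)

```text
t: 7.35
tcp_pos: [569.1, -268.4, 48.7]
orientation: [0.976, 0.217, 0.0, 0.0]
force: [-1.4, 1.0, 5.7]
gripper_width: 0.471
finger_force: 30.0
```

Contact at 5.7 N, at the expected height. Release and rise.

jog_arm(
  series=[
    [[0,0,0,0,0,0,52],[0,0,0,0,0,0,58],[0,0,0,0,0,0,66],[0,0,0,0,0,0,66],[0,0,0,0,0,0,66]],
  ],
)

```text
t: 7.85
tcp_pos: [568.9, -268.3, 48.2]
orientation: [0.976, 0.217, -0.0, -0.0]
force: [0.3, -0.7, -0.3]
gripper_width: 0.707
finger_force: 0.0
```

jog_arm(
  series=[
    [[0,0,-20,0,0,0,66],[0,0,-55,0,0,0,66],[0,0,-95,0,0,0,66],[-30,0,-120,0,0,0,66],[-60,0,-120,0,0,0,66]],
  ],
)

```text
t: 8.35
tcp_pos: [515.3, -294.4, 172.4]
orientation: [0.976, 0.217, 0.002, 0.002]
force: [0.5, -0.5, -0.3]
gripper_width: 0.709
finger_force: 0.0
```

jog_arm(
  series=[
    [[0,0,0,0,0,0,66],[0,0,0,0,0,0,66],[0,0,0,0,0,0,66],[0,0,0,0,0,0,66]],
  ],
)

```text
t: 8.75
tcp_pos: [515.1, -293.3, 167.8]
orientation: [0.976, 0.217, -0.0, -0.0]
force: [0.4, 0.2, 0.3]
gripper_width: 0.715
finger_force: 0.0
```

```bash
python3 - <<'E'
from m import *
p,M=st(); print(env.read_state()["force"])
cv2.imwrite("pics/w5.png",c["frame"])
box(73,90,(569,-268),30);box(55,72,(470,-142),35)
s=env.camera("scene")["frame"][165:315,180:400];cv2.imwrite("pics/s5.png",cv2.resize(s,(800,545),interpolation=cv2.INTER_CUBIC))
E
```

```text
tcp [ 515.  -293.3  167.8] yaw y -64.91 z [-6.e-04  5.e-04 -1.e+00] t 8.8
[0.48953153 0.86449173 0.08184551]
n 1628 z 79.6 ctr [ 569.  -267.3] [(np.float32(44.1), np.float32(-63.9)), (np.float32(31.7), np.float32(26.1))]
n 2629 z 63.8 ctr [ 469.6 -141.5] [(np.float32(45.8), np.float32(-77.0)), (np.float32(32.7), np.float32(13.0))]
```

View pics/w5.png

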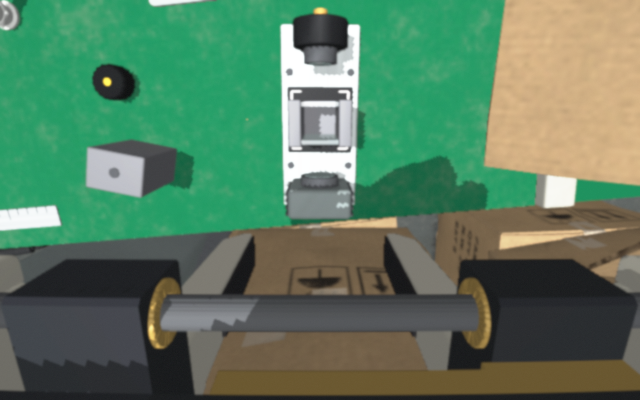

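View pics/s5.png

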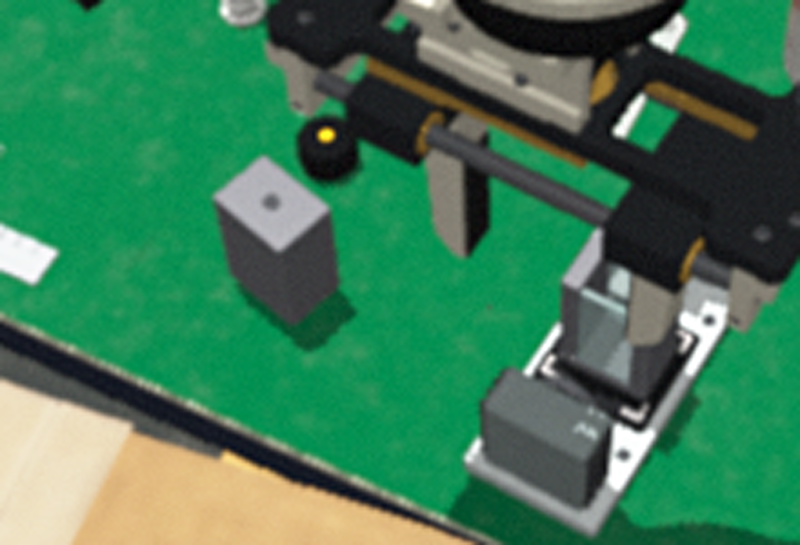

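The wrist view shows the cell upright on the seat at (320,120), its windows facing the lamp (320,200) and the sensor (320,40). It measures within about 1 mm and 1° of target. Both views show the blank where it was, and the gripper clear of everything.

```bash
python3 -c "
from workcell import env
print(env.close_job())"
```

```text
the job is handed in; nothing more can be done
None
```

The cell stands upright on the seat, within about 1 mm and 1° of centred, with its windows facing the lamp and sensor; the blank was not moved, and the job was handed in at about 9 s (no verdict was returned).

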